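Undock the card terminal and lay it in the cash tray

TASK

Take the card terminal out of its counter dock for the customer: press its release button down and, keeping it down, pull the terminal out through the open end of the dock. Then lay it gently, keypad up, flat inside the cash tray and let go. Leave the other things on the counter where they are.

Things in the scene. Friction and masses are not known exactly. Their poses are not given: they have to be found in the camera images.
- terminal: loose black card terminal, 140 (x) x 72 (y), about 0.3 kg; origin: centre of its underside, z up; keypad end -x, docked end +x. A flange 72 wide, 8 high runs along the underside; above it the body is 56 wide: keypad block x -70..-12, height 32; thumb ridge x -12..-5, 52 wide, height 49; grey release button x -4..38; rear block x 40..70, height 36. Centre of mass within 10 mm of the origin
- terminal_grip (a point): on the terminal, 22 mm towards -x from its origin, 32 mm above its underside: grasp here across the 56 mm body width (terminal's y), fingertips staying above the flange (11 mm or more above the underside)
- release (a joint): travel of the sprung release button, m: 0 = up, 0.011 = fully down; 1.8 N to start it, 5.6 N fully down; springs back when let go. Lugs on its sides (76 over all) stand behind the dock's catch noses and block the pull; from about 0.008 down they pass beneath them, and must be kept down for the first 32 mm of the pull
- release_top (a point): centre of the release button's top face (42 x 52 mm): 17 mm towards +x from the terminal's origin, 38 mm above its underside when up. A closed fingertip fits on the button between the thumb ridge and the rear block (45 mm gap) and, pressing down, can drag the terminal out by the ridge
- dock: grey dock, fixed to the counter, 104 wide, 34 high, x -8..95; origin on the counter where the terminal's origin is when docked (same axes). Open end -x: the terminal slides out towards -x on the counter. Rear wall x 74..83; lips x 28..66 and catch noses x -8..10 (underside 23 high, 62 apart) hold the flange down: it can be lifted only once pulled 80 mm or more out
- cash_tray: black open cash tray, fixed to the counter, 170 long (x) x 118 wide (y) outside, walls 5 thick and 14 high, inside 160 x 108; inner floor 5 mm above the counter; origin: centre of its underside
- call_bell: round counter bell, 77 across, 58 high, at the back; a bystander, to be left alone; origin: centre of its underside
- stamp: wooden hand stamp, standing, 24 x 36 x 66 high; a bystander, to be left alone; origin: centre of its underside
- dice_cup: brown cup, 73 across, 90 high; a bystander, to be left alone; origin: centre of its underside

How it is judged:
On the way, in this order (a step that is already met when the one before it is completed fails the run):
1. the release button is pressed down while the terminal is still home in the dock (value of joint release above 0.006 m and x of terminal in the frame of dock above -0.012 m), for 0.05 s.
2. the terminal has been pulled out through the open end of the dock (x of terminal in the frame of dock below -0.075 m), for 0.1 s.
At the end, for the whole second after the job is handed in: the terminal lies at rest, keypad up and flat (within 4 degrees) on the inner floor of the cash tray, its origin within 45 mm of the tray's centre and 2 to 10 mm above the counter, let go (horizontal distance between terminal and cash_tray below 0.045 m and z of terminal in the frame of cash_tray between 0.002 and 0.01 m and angle between terminal's own z axis and vertical below 0.07 rad and linear speed of terminal below 0.02 m/s); the robot touches nothing.
It fails at once if the terminal is dropped or thrown (moves faster than 0.5 m/s while no finger touches it) (linear speed of terminal above 0.5 m/s and contact force between the fingers and terminal below 0.05 N).
It fails at once if another thing on the counter is moved by more than 30 mm (distance of any of call_bell, stamp, dice_cup from where it was at the start of the episode above 0.03 m).
It also fails if it takes over 58 s, if anything falls off the work surface, if the arm or the gripper's body presses on something with over 40 N, if the wrist force passes 120 N, or if a joint passes its speed limit or range.

ROBOT

A 6-joint arm with a two-finger parallel gripper is mounted at the origin on the work surface; the furniture and walls round the work are solid. World frame = base frame: x ahead of the robot, y to its left, z up, the work surface at z = 0. Lengths are in m, angles in rad, forces in N, time in s.
With the tool pointing down it reaches from about 0.3 to 0.775 m from the base axis. Payload 14.6 kg.
Tool frame: the origin (TCP) lies at the very end of the fingers, on their centre line; the grasp point (between the pads) lies 19 mm behind it (arm.grasp_offset is the distance from the TCP to the grasp point, in m); z points along the fingers, y is the line along which they close (so a half turn about z gives the same grasp; the last joint's range is limited). The gripper opens to 94 mm and grips with 3 to 60 N. Pads are 16 mm wide; open, the fingers measure 119 mm over their backs; the gripper's body (75 mm by 177 mm) begins 78 mm behind the grasp point.
Start: joints at [1.108, 0.3, 1.521, -0, 1.321, -0.067], TCP at [0.212, 0.507, 0.205] pointing down, gripper open.
Joint ranges: [-3.03, 3.03], [-0.79, 2.21], [0.23, 2.52], [-1.04, 4.18], [0, 3.07], [-2.55, 2.55]. Speed limits (rad/s): [2.22, 2.22, 2.57, 3.14, 3.14, 3.14].

INTERFACE

Orientations are given as a rotation vector (axis times angle).
In Python, from station import arm gives the robot as it stands. Calls block until the motion is done:
- arm.goto(position, orientation): joint-space move of the TCP to a pose.
- arm.movel(position, ori=None, max_speed=0.15): straight line of the TCP; ori=None keeps the orientation; max_speed is the mean speed in m/s.
- arm.move_j(angles): joint-space move.
- arm.ungrasp() and arm.grab(f_grip=None): open the fingers fully, or close them until they stop; f_grip is the grip in N (None keeps the last).
- arm.hold(seconds).
- arm.solve_ik(position, orientation): joint angles nearest the present ones, or None.
- arm.state(): the state.
- arm.get_image(name): name is "side" or "top"; returns (picture, depth): 420x560x3 uint8, red, green, blue; 420x560 float32, m along the optical axis (not along the pixel's ray), 0 where there is no reading.
- arm.camera_params(name): a dict with "vertical_fov" (degrees; the focal length in pixels is half the picture's height over the tangent of half this angle, whatever the lens; pixels are square), "cx", "cy" (the principal point, pixels), "k1" (the pictures are not rectified: a ray, as slopes to the right and down, at radius r is drawn at 1 + k1 r^2 times it, then the intrinsics apply), "R" (3x3) and "t" (3): a world point X has camera coordinates R X + t. Camera axes: x right, y down, z forward; pixel columns grow to the right and rows downward; lengths in m; the calibration is good to about 2 mm. A picture is of the moment at which its call begins. camera_params takes no time and is no camera call.
A pose or a line that the arm cannot do raises arm.MotionError and nothing moves.
- arm.hand_in(): hands the job in; it is judged then, once.
Trained networks look in the newest picture that a camera, given by its name, has taken for a name from the list of things; names that differ only in an ending like _2 or _b are one class to them, and where a whole thing is asked for, a point or a joint stands for the part that bears it (a point fixed in the world has none). Each returns a list of dicts, best first, with "p" (0 to 1); they miss things now and then, are a little off and sometimes report something else, mostly with a low value. They report only what shows in the picture. A call takes as long as a camera call.
- arm.find_in(query, camera): "at" ([x, y, z] in m, in world coordinates, good to about 4 mm: the middle of the surface that is visible of it).
The state is a dict: "time": time; "qpos": joint angles; "qvel": joint speeds; "joint_efforts": joint torques, N m; "ee_pos": TCP position; "tcp_rot": TCP orientation; "contact_force": force on the tool from outside, world axes, zero at the start; "ft_torque": the same for the moment, N m; "grip_width": finger opening in m; "grip_force": force on a finger pad.
Only numpy, scipy, OpenCV 4.12 (cv2) and the standard library are available. Lean on these libraries where they do the work, as an engineer would, in place of code of your own. Each camera call takes 0.05 s, during which the arm holds its last target. There are 200 camera calls.

## Working session

There is one attempt and no reset: what is moved stays moved. The work goes in short steps, each a Python script; the robot and the scene stay as the last script left them, time stands still between calls to the robot, and variables do not carry over. Pictures are saved under pics/ and viewed, at most 10 in all, crops included, and the job is handed in when it is done.

```bash
mkdir -p pics; ls
python3 - <<'E'
from station import arm
import cv2,numpy as np
for c in ("top","side"):
    im,d=arm.get_image(c); cv2.imwrite(f"pics/{c}0.png",im[...,::-1]); np.save(f"pics/{c}0.npy",d)
    p=arm.camera_params(c); print(c,p["vertical_fov"],p["cx"],p["cy"],p["k1"],np.round(p["R"],3).tolist(),np.round(p["t"],3))
    for q in ("terminal","terminal_grip","release_top","dock","cash_tray","call_bell","stamp","dice_cup"):
        print(q,[(np.round(r["at"],3).tolist(),round(r["p"],2)) for r in arm.find_in(q,c)[:2]])
s=arm.state();print({k:np.round(v,3) for k,v in s.items()})
E
```

```text
pics
top 48.55772091410583 289.5085024283222 210.19712714230525 -0.09319794504055001 [[-0.004, -1.0, -0.026], [-0.989, 0.008, -0.148], [0.149, 0.026, -0.989]] [-0.034  0.574  0.833]
terminal [([0.616, -0.131, 0.034], 0.7)]
terminal_grip [([0.621, -0.126, 0.03], 0.81), ([0.637, -0.129, 0.039], 0.16)]
release_top [([0.639, -0.131, 0.038], 0.83)]
dock [([0.677, -0.111, 0.011], 0.78)]
cash_tray [([0.49, 0.077, 0.003], 0.96)]
call_bell [([0.786, -0.047, 0.028], 0.76)]
stamp [([0.654, 0.006, 0.018], 0.51)]
dice_cup [([0.371, -0.185, 0.015], 0.61)]
side 46.611150716272874 278.07651467182393 212.57319062727524 -0.10576567782463901 [[-0.16, -0.987, 0.015], [-0.833, 0.127, -0.538], [0.529, -0.099, -0.843]] [0.029 0.513 0.61 ]
terminal [([0.605, -0.127, 0.038], 0.94)]
terminal_grip [([0.606, -0.127, 0.032], 0.86)]
release_top [([0.636, -0.125, 0.038], 0.71)]
dock []
cash_tray [([0.489, 0.073, 0.006], 0.92)]
call_bell [([0.777, -0.041, 0.028], 0.72)]
stamp [([0.652, 0.008, 0.025], 0.93)]
dice_cup [([0.38, -0.182, 0.044], 0.87)]
{'time': np.float64(0.9), 'qpos': array([ 1.108,  0.3  ,  1.521, -0.   ,  1.321, -0.067]), 'qvel': array([ 0.002,  0.002, -0.001, -0.001, -0.003, -0.   ]), 'joint_efforts': array([ 1.0000e-03, -5.3166e+01, -3.5291e+01,  7.1000e-02,  2.1000e-02,
        0.0000e+00]), 'ee_pos': array([0.212, 0.507, 0.205]), 'tcp_rot': array([0.618, 3.08 , 0.   ]), 'contact_force': array([0.428, 0.424, 0.75 ]), 'ft_torque': array([0.059, 0.012, 0.012]), 'grip_force': np.float64(0.0), 'grip_width': np.float64(0.094)}
```

View pics/top0.png

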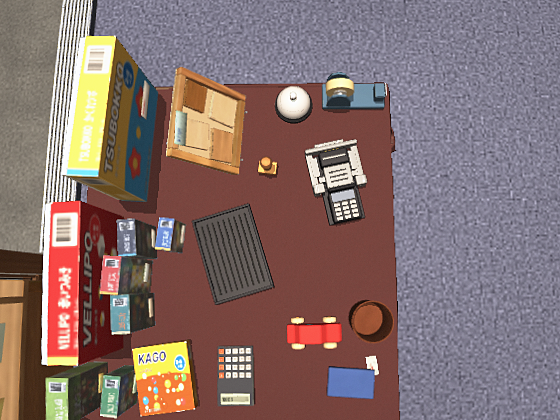

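View pics/side0.png

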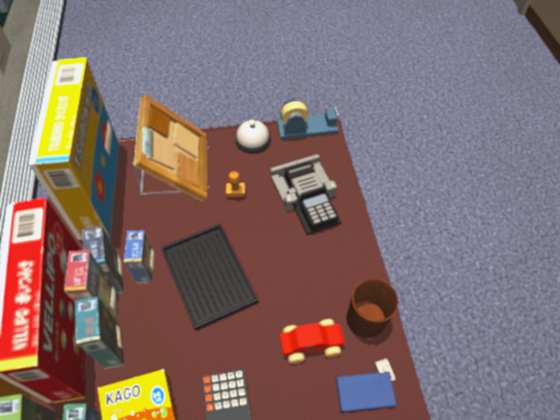

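Terminal in dock at about (338,185) in the top view, keypad end facing the robot (345,212) with a small yaw. The tray is at (233,253), also yawed. Bell (294,103), stamp (267,165) and cup (370,320) are all clear. I'll fit the poses on depth height maps.

```bash
cat > h.py <<'E'
from station import arm
import numpy as np, cv2
from scipy.optimize import differential_evolution as DE
from scipy.ndimage import map_coordinates
from scipy.spatial.transform import Rotation as Ro
def cloud(c,d):
    p=arm.camera_params(c); f=210/np.tan(np.radians(p["vertical_fov"])/2)
    v,u=np.nonzero(d>0); K=np.array([[f,0,p["cx"]],[0,f,p["cy"]],[0,0,1]])
    # r_d = r(1+k1 r^2)
    n=cv2.undistortPoints(np.c_[u,v].astype(float)[:,None],K,np.array([p["k1"],0,0,0,0]))[:,0]
    X=np.c_[n,np.ones(len(n))]*d[v,u][:,None]
    return (X-p["t"])@np.array(p["R"])
def term_h(x,y):
    y=abs(y)
    h=np.where((x>-70)&(x<70)&(y<36),8.,0)
    b=(y<28)&(x>-70)
    h=np.where(b&(x<-12),32,h);h=np.where((y<28)&(x>=-12)&(x<-5),49,h)
    h=np.where((y<28)&(x>=-5)&(x<39),38,h);h=np.where((y<28)&(x>=39)&(x<70),36,h)
    return h
def tray_h(x,y):
    x=abs(x);y=abs(y)
    return np.where((x<80)&(y<54),5.,np.where((x<85)&(y<59),14,0))
def fit(P,model,x,y,mask,c0,dyaw,r=.03):
    gx,gy=[a.ravel() for a in np.meshgrid(x,y,indexing='ij')]; m=mask(gx,gy);gx,gy=gx[m],gy[m]
    H=model(gx,gy)/1000
    from scipy.spatial import cKDTree
    Q=P[(np.hypot(*(P[:,:2]-c0[:2]).T)<.2)&(P[:,2]<.2)]; T=cKDTree(Q[:,:2])
    def cost(q):
        c,s=np.cos(q[2]),np.sin(q[2])
        d,i=T.query(np.c_[q[0]+(c*gx-s*gy)/1000,q[1]+(s*gx+c*gy)/1000])
        e=np.minimum(abs(Q[i,2]+q[3]-H),.012)
        return e[d<.004].mean()
    o=DE(cost,[(c0[0]-r,c0[0]+r),(c0[1]-r,c0[1]+r),(c0[2]-dyaw,c0[2]+dyaw),(-.004,.004)],popsize=12,maxiter=60,seed=0,tol=1e-4)
    return o.x,o.fun
E
cat > m.py <<'E'
from h import *
for c in ("top","side"):
    P=cloud(c,np.load(f"pics/{c}0.npy"))
    print(c,"term",*fit(P,term_h,np.arange(-100,40,3.),np.arange(-55,56,3.),lambda x,y:(x<-14)|(abs(y)<26),(.63,-.13,.1),.5))
    print(c,"tray",*fit(P,tray_h,np.arange(-100,101,4.),np.arange(-75,76,4.),lambda x,y:x<1e9,(.49,.075,.15),.5))
    for n,b in dict(bell=(.73,.83,-.1,.02),stamp=(.62,.69,-.03,.04),cup=(.3,.44,-.25,-.12)).items():
        q=P[(P[:,0]>b[0])&(P[:,0]<b[1])&(P[:,1]>b[2])&(P[:,1]<b[3])&(P[:,2]>.012)]; print(n,q.min(0).round(3),q.max(0).round(3))
E
python3 m.py
```

```text
top term [ 0.6239682  -0.13364937  0.21831578  0.00076409] 0.001572612714069482
top tray [0.49594381 0.07589586 0.29714024 0.00096778] 0.0013886759287183666
bell [ 0.763 -0.079  0.012] [ 0.826 -0.008  0.06 ]
stamp [ 0.649 -0.012  0.012] [0.674 0.025 0.066]
cup [ 0.321 -0.217  0.012] [ 0.407 -0.12   0.095]
side term [ 6.23894294e-01 -1.34012911e-01  2.35846642e-01  5.30841792e-04] 0.0016389327902130084
side tray [0.49453517 0.07431435 0.30297383 0.00104493] 0.0013677049037637992
bell [ 0.755 -0.08   0.012] [ 0.825 -0.011  0.058]
stamp [ 0.647 -0.011  0.012] [0.675 0.026 0.067]
cup [ 0.315 -0.217  0.012] [ 0.406 -0.12   0.094]
```

```bash
cat >> h.py <<'E'
T=np.array([.624,-.1338]); YT=.227
TR=np.array([.4952,.0751]); YR=.300
def loc(o,y,x,yy=0): return o+np.array([np.cos(y)*x-np.sin(y)*yy,np.sin(y)*x+np.cos(y)*yy])
def ori(y): return (Ro.from_euler('z',y)*Ro.from_euler('x',np.pi)).as_rotvec()
def st(m=""):
    s=arm.state();print(m,round(float(s["time"]),2),s["ee_pos"].round(4),"F",s["contact_force"].round(1),"w",round(float(s["grip_width"]),4),round(float(s["grip_force"]),1)); return s
E
python3 - <<'E'
from h import *
p=loc(T,YT,12); t=np.r_[p,.15]
best=[]
for k in (0,np.pi):
    q=arm.solve_ik(t,ori(YT+k)); print(k,None if q is None else np.round(q,2))
    if q is not None: best.append((abs(q[5]),k))
k=min(best)[1]; print("k",k)
arm.grab(10)
arm.goto(t,ori(YT+k)); st("above")
arm.movel(np.r_[p,.055]); b=st("pre")["contact_force"][2]
for z in (.042,.038,.035,.032,.030,.0285):
    arm.movel(np.r_[p,z],max_speed=.03); arm.hold(.1); f=st("press")["contact_force"][2]
    if f-b>12: break
im,d=arm.get_image("side"); cv2.imwrite("pics/press.png",cv2.resize(im[120:280,200:400,::-1],None,fx=3,fy=3))
E
```

```text
0 None
3.141592653589793 NoneTraceback (most recent call last):
  File "<stdin>", line 7, in <module>
ValueError: min() iterable argument is empty
```

Run:
```python
from h import *
p=loc(T,YT,12); print(p)
for z in (.03,.06,.1,.15,.2):
  for y in (YT,YT-np.pi,YT+np.pi/2,YT-np.pi/2):
    q=arm.solve_ik(np.r_[p,z],ori(y)); print(z,round(y,2),None if q is None else np.round(q,2))
```

```text
[12.31615134  2.56686603]
0.03 0.23 None
0.03 -2.91 None
0.03 1.8 None
0.03 -1.34 None
0.06 0.23 None
0.06 -2.91 None
0.06 1.8 None
0.06 -1.34 None
0.1 0.23 None
0.1 -2.91 None
0.1 1.8 None
0.1 -1.34 None
0.15 0.23 None
0.15 -2.91 None
0.15 1.8 None
0.15 -1.34 None
0.2 0.23 None
0.2 -2.91 None
0.2 1.8 None
0.2 -1.34 None
```

Units slip (mm vs m) in my offset; fixing it.

```bash
sed -i 's/^def loc(o,y,x,yy=0): return/def loc(o,y,x,yy=0):\n    x,yy=x\/1000,yy\/1000; return/' h.py
python3 - <<'E'
from h import *
p=loc(T,YT,12); t=np.r_[p,.15]; print(t)
best=[]
for k in (0,np.pi):
    q=arm.solve_ik(t,ori(YT+k)); print(k,None if q is None else np.round(q,2))
    if q is not None: best.append((abs(q[5]),k))
k=min(best)[1]; print("k",k)
arm.grab(10)
arm.goto(t,ori(YT+k)); st("above")
arm.movel(np.r_[p,.055]); b=st("pre")["contact_force"][2]
for z in (.042,.038,.035,.032,.030,.0285):
    arm.movel(np.r_[p,z],max_speed=.03); arm.hold(.1); f=st("press")["contact_force"][2]
    if f-b>12: break
im,d=arm.get_image("side"); cv2.imwrite("pics/press.png",cv2.resize(im[120:280,200:400,::-1],None,fx=3,fy=3))
E
```

```text
[ 0.63569215 -0.13109933  0.15      ]
0 [-0.26  0.57  1.27 -0.    1.3   1.08]
3.141592653589793 [-0.26  0.57  1.27  0.    1.3  -2.06]
k 0
above 5.03 [ 0.6358 -0.1303  0.1501] F [-1.1 -0.6 -0.1] w 0.0004 0.0
pre 5.81 [ 0.6362 -0.1312  0.0561] F [ 1.4 -0.1  0.4] w 0.0005 0.0
press 6.49 [ 0.6358 -0.1312  0.0422] F [-0.6  0.7  0.6] w 0.0004 0.0
press 6.88 [ 0.6357 -0.1311  0.0381] F [-0.9 -0.3  0.1] w 0.0006 0.8
press 7.22 [ 0.6358 -0.1311  0.0351] F [0.3 0.1 3. ] w 0.0005 1.3
press 7.58 [ 0.6358 -0.1311  0.0321] F [ 1.3 -0.6  3.1] w 0.0005 1.8
press 7.92 [ 0.6358 -0.1311  0.0301] F [ 0.7 -0.3  4.1] w 0.0005 2.2
press 8.28 [ 0.6358 -0.1311  0.0286] F [ 2.  -0.7  3.4] w 0.0002 2.4
```

View pics/press.png

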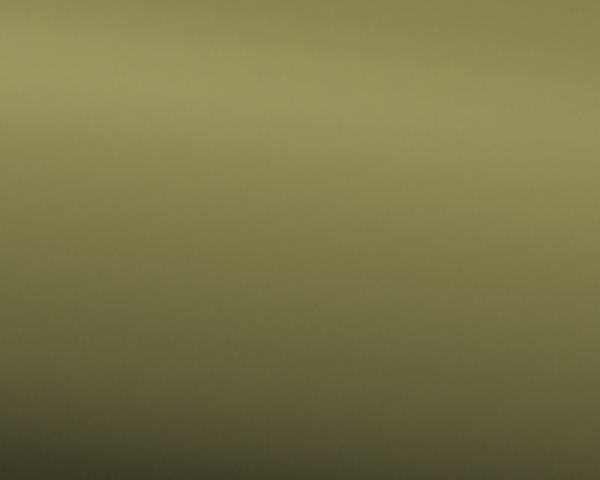

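The arm blocks the side view, so that picture shows nothing useful. The forces match the button spring, contact at z≈0.038 and about 9.5 mm down now. Next I pull along the dock axis.

Run:
```python
from h import *
arm.movel(np.r_[loc(T,YT,12),.0273],max_speed=.03); arm.hold(.1); st("full")
for x in (4,0,-10,-25,-40,-60,-85):
    arm.movel(np.r_[loc(T,YT,x),.0273],max_speed=.05); s=st(x)
    if np.linalg.norm(s["contact_force"])>35: print("STOP"); break
```

```text
full 8.68 [ 0.6358 -0.1311  0.0274] F [1.  0.2 5.4] w 0.0005 2.6
4 8.98 [ 0.6278 -0.1329  0.0275] F [-0.6  0.   5.2] w 0.0003 2.6
0 9.23 [ 0.6241 -0.1337  0.0276] F [2.9 0.1 6. ] w 0.0009 2.7
-10 9.58 [ 0.6141 -0.1361  0.0275] F [1.  0.4 4.4] w 0.0005 2.6
-25 10.03 [ 0.5993 -0.1395  0.0273] F [-0.6 -0.3  4.9] w 0.0002 2.7
-40 10.48 [ 0.5847 -0.1429  0.0273] F [-0.7 -0.   6.9] w 0.0007 3.4
-60 11.03 [ 0.5653 -0.1474  0.0273] F [-1.  -0.9  6.6] w 0.0006 3.5
-85 11.68 [ 0.541  -0.153   0.0272] F [-0.5 -0.5  5.7] w 0.0005 3.5
```

Run:
```python
from h import *
arm.hold(.2); p=loc(T,YT,-85)
arm.movel(np.r_[p,.16]); arm.ungrasp()
arm.goto([.42,.20,.22],ori(YT)); st()
for c in ("top","side"):
    im,d=arm.get_image(c); cv2.imwrite(f"pics/{c}1.png",im[...,::-1])
    P=cloud(c,d); c0=loc(T,YT,-90)
    print(c,"term",*fit(P,term_h,np.arange(-100,66,3.),np.arange(-55,56,3.),lambda x,y:(x<60)&((x<-14)|(abs(y)<26)|(x<40)&(abs(y)<34)),(*c0,.227),.3))
    print([(np.round(r["at"],3).tolist(),round(r["p"],2)) for r in arm.find_in("terminal",c)[:2]])
```

```text
15.78 [0.4204 0.1994 0.2198] F [-0.6 -1.1 -0.1] w 0.094 0.0
top term [ 0.53706677 -0.15577254  0.21727828  0.00079475] 0.0016868559321157968
[([0.532, -0.151, 0.034], 0.73)]
side term [ 0.53464242 -0.15592366  0.19484854  0.00058176] 0.0017794008664775895
[([0.52, -0.146, 0.037], 0.97)]
```

View pics/top1.png

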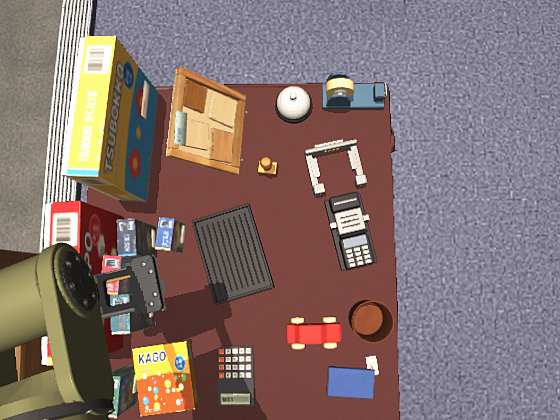

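The top view shows the terminal clear of the dock, lying flat at (351,232), with everything else in place. Now the grasp.

Run:
```python
from h import *
c=np.array([.536,-.1558]); y=.208; g=loc(c,y,-22)
arm.goto(np.r_[g,.14],ori(y)); arm.movel(np.r_[g,.06]); arm.movel(np.r_[g,.015],max_speed=.05); st("low")
arm.grab(35); s=st("grip")
assert .05<s["grip_width"]<.062
arm.movel(np.r_[g,.04],max_speed=.05); st("lift")
arm.movel(np.r_[g,.10],max_speed=.12)
t=loc(TR,YR,-22)
arm.movel(np.r_[t,.10],ori(YR),max_speed=.12); arm.hold(.3); b=st("over")["contact_force"][2]
im,d=arm.get_image("side"); cv2.imwrite("pics/side2.png",im[...,::-1])
```

```text
low 19.12 [ 0.5147 -0.1604  0.0153] F [-0.6 -1.   0.4] w 0.0942 0.0
grip 19.8 [ 0.5144 -0.1601  0.015 ] F [0.  3.2 1.3] w 0.0555 34.9
lift 20.45 [ 0.5144 -0.1603  0.0399] F [-0.5 -0.2 -3.9] w 0.0558 34.9
over 23.48 [0.4742 0.0685 0.1   ] F [-0.3  1.2 -3.4] w 0.0556 34.9
```

View pics/side2.png

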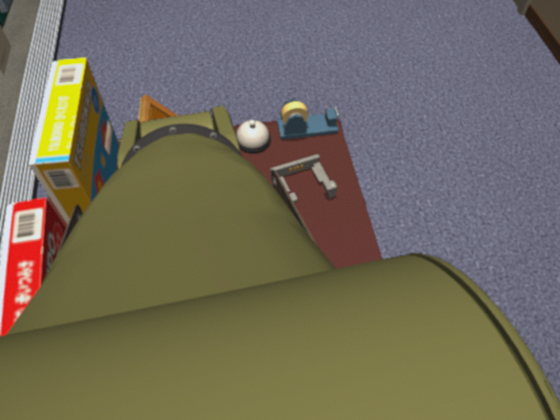

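The arm hides the tray, but the dock at (305,175) is empty. The 56 mm grip width and 3–4 N load show the terminal is held. Lowering it into the tray until contact.

Run:
```python
from h import *
t=loc(TR,YR,-22); b=st()["contact_force"][2]
arm.movel(np.r_[t,.035],max_speed=.08)
for z in (.028,.024,.022,.021,.020,.0195):
    arm.movel(np.r_[t,z],max_speed=.02); arm.hold(.1); f=st(z)["contact_force"][2]
    if f-b>4: break
arm.ungrasp(); arm.hold(.2); st("open")
arm.movel(np.r_[t,.12],max_speed=.06)
arm.goto([.40,-.12,.25],ori(YR)); st()
for c in ("top","side"):
    im,d=arm.get_image(c); cv2.imwrite(f"pics/{c}3.png",im[...,::-1]); P=cloud(c,d)
    print(c,*fit(P,term_h,np.arange(-66,66,3.),np.arange(-27,28,3.),lambda x,y:x<99,(*TR,YR),.3))
    for q in ("terminal","call_bell","stamp","dice_cup"): print(q,[(np.round(r["at"],3).tolist(),round(r["p"],2)) for r in arm.find_in(q,c)[:1]])
```

```text
23.53 [0.4742 0.0685 0.1   ] F [-0.1 -0.8 -2.9] w 0.0555 34.9
0.028 25.09 [0.4742 0.0686 0.0281] F [-0.  -0.2 -4.2] w 0.0556 34.9
0.024 25.54 [0.4742 0.0686 0.024 ] F [-0.7 -0.6 -3.8] w 0.0555 34.9
0.022 25.89 [0.4742 0.0686 0.022 ] F [-0.   0.2 -3.9] w 0.0561 34.9
0.021 26.24 [0.4742 0.0686 0.021 ] F [-0.8  0.3 -4.7] w 0.0557 34.9
0.02 26.59 [0.4743 0.0686 0.0201] F [-0.1  0.  -3.5] w 0.0558 34.9
0.0195 26.94 [0.4743 0.0686 0.02  ] F [-2.6 -1.1  5.5] w 0.0561 34.9
open 27.9 [0.4742 0.0686 0.0195] F [-1.2  0.6 -0.3] w 0.0936 0.0
 30.68 [ 0.4001 -0.1194  0.2493] F [0.5 0.1 0. ] w 0.094 0.0
top [ 0.49705602  0.0765546   0.32539457 -0.00398136] 0.0016276732979901524
terminal [([0.492, 0.074, 0.037], 0.73)]
call_bell [([0.785, -0.049, 0.03], 0.63)]
stamp [([0.656, 0.004, 0.018], 0.58)]
dice_cup []
side [ 0.49694737  0.07253162  0.36271434 -0.00389915] 0.0013600984084218585
terminal [([0.512, 0.093, 0.045], 0.87)]
call_bell [([0.78, -0.041, 0.027], 0.93)]
stamp [([0.655, 0.011, 0.021], 0.56)]
dice_cup []
```

View pics/top3.png

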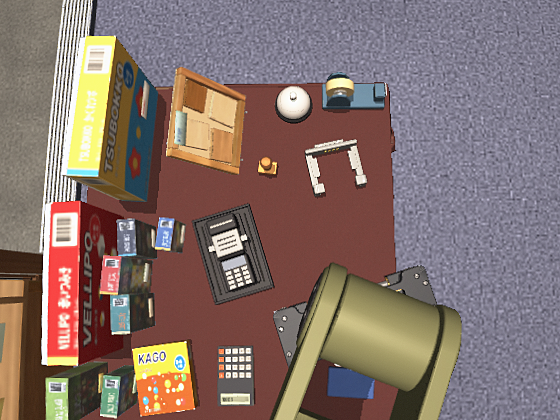

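The terminal lies keypad up and centred in the tray at (233,253), with bell and stamp where they were. The cup is hidden under the raised arm. The fitted height is at the fit's 4 mm bound, which agrees with the 5 mm tray floor.

```bash
python3 -c "
from station import arm
print(arm.hand_in())"
```

```text
the job is handed in; nothing more can be done
None
```

The job is handed in at about 31 s of the 58 s limit: the terminal was released, pulled out of the dock and laid flat, keypad up, near the centre of the cash tray, then let go; the bell and stamp had not moved, but the dice cup was hidden by the arm in the last pictures.

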